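# Release the latched key of the key bank

### The job

One of the four identical keys on the grey key bank was left latched down. With the fingertips, tap the keys lightly one after another from left to right, all four, to feel which one it is; then press that key fully down to release it, so that all four stand up. Until it is released, push none of the others most of the way down, and do not pick up or shift the things lying round the bank.

Things in the scene. Friction and masses are not known exactly. Their poses are not given: they have to be found in the camera images.
- bank: Grey key bank fixed to the bench: low box 78 (x) x 236 (y) mm, deck 36 mm high, with four keys in a row along y, 50 mm apart, each in a black collar with its rim 40.5 mm high. Origin: centre of its underside. y runs along the row to the robot's left, x away from the robot, z up. Exactly one key is latched at the start; which place of the row it has changes from run to run.
- key_a: One of four identical white square keys, 28 x 28 mm, that slide straight down. Origin: centre of its top, moving with it. Height above the bench: up 54 mm, latched 50, at its stop 45. Up: yields at 2.3 N, plus 0.8 N per mm, and springs back. Latched (one key, any place): firm below 3.3 N, 8.5 N at its stop; let go only at the stop, it rises as the finger leaves; from less deep it returns to latched.
- key_b: One of four identical white square keys, 28 x 28 mm, that slide straight down. Origin: centre of its top, moving with it. Height above the bench: up 54 mm, latched 50, at its stop 45. Up: yields at 2.3 N, plus 0.8 N per mm, and springs back. Latched (one key, any place): firm below 3.3 N, 8.5 N at its stop; let go only at the stop, it rises as the finger leaves; from less deep it returns to latched.
- key_c: One of four identical white square keys, 28 x 28 mm, that slide straight down. Origin: centre of its top, moving with it. Height above the bench: up 54 mm, latched 50, at its stop 45. Up: yields at 2.3 N, plus 0.8 N per mm, and springs back. Latched (one key, any place): firm below 3.3 N, 8.5 N at its stop; let go only at the stop, it rises as the finger leaves; from less deep it returns to latched.
- key_d: One of four identical white square keys, 28 x 28 mm, that slide straight down. Origin: centre of its top, moving with it. Height above the bench: up 54 mm, latched 50, at its stop 45. Up: yields at 2.3 N, plus 0.8 N per mm, and springs back. Latched (one key, any place): firm below 3.3 N, 8.5 N at its stop; let go only at the stop, it rises as the finger leaves; from less deep it returns to latched.
- slot_1 (a point): Fixed point of the bank: where the centre of the top face of the first (leftmost) key lies when that key is up, 54 mm above the bench.
- slot_2 (a point): Fixed point of the bank: where the centre of the top face of the second key lies when that key is up, 54 mm above the bench.
- slot_3 (a point): Fixed point of the bank: where the centre of the top face of the third key lies when that key is up, 54 mm above the bench.
- slot_4 (a point): Fixed point of the bank: where the centre of the top face of the fourth (rightmost) key lies when that key is up, 54 mm above the bench.
- hex_keys: Bystander: folding hex key set, 27 x 100 x 20 mm, lying loose in front of the bank. Origin: centre of its underside.
- sleeve_0: Bystander: pale plain sleeve, 25 mm diameter, 30 mm high, standing loose in front of the bank. Origin: centre of its underside.
- mag_tray: Bystander: round metal tray, 103 mm diameter, 20 mm high, loose behind the bank. Origin: centre of its underside.
- red_cap_0: Bystander: small flanged cap, 31 mm diameter, 15 mm high, loose behind the bank. Origin: centre of its underside.

How it is judged (in metres and radians):
On the way, in this order (a step that is already met when the one before it is completed fails the run):
1. a finger taps the first (leftmost) key (((horizontal distance between key_a and slot_1 below 0.01 m and contact force between the fingers and key_a above 0.3 N) or (horizontal distance between key_b and slot_1 below 0.01 m and contact force between the fingers and key_b above 0.3 N) or (horizontal distance between key_c and slot_1 below 0.01 m and contact force between the fingers and key_c above 0.3 N) or (horizontal distance between key_d and slot_1 below 0.01 m and contact force between the fingers and key_d above 0.3 N))), for 0.04 s.
2. a finger taps the second key (((horizontal distance between key_a and slot_2 below 0.01 m and contact force between the fingers and key_a above 0.3 N) or (horizontal distance between key_b and slot_2 below 0.01 m and contact force between the fingers and key_b above 0.3 N) or (horizontal distance between key_c and slot_2 below 0.01 m and contact force between the fingers and key_c above 0.3 N) or (horizontal distance between key_d and slot_2 below 0.01 m and contact force between the fingers and key_d above 0.3 N))), for 0.04 s.
3. a finger taps the third key (((horizontal distance between key_a and slot_3 below 0.01 m and contact force between the fingers and key_a above 0.3 N) or (horizontal distance between key_b and slot_3 below 0.01 m and contact force between the fingers and key_b above 0.3 N) or (horizontal distance between key_c and slot_3 below 0.01 m and contact force between the fingers and key_c above 0.3 N) or (horizontal distance between key_d and slot_3 below 0.01 m and contact force between the fingers and key_d above 0.3 N))), for 0.04 s.
4. a finger taps the fourth (rightmost) key (((horizontal distance between key_a and slot_4 below 0.01 m and contact force between the fingers and key_a above 0.3 N) or (horizontal distance between key_b and slot_4 below 0.01 m and contact force between the fingers and key_b above 0.3 N) or (horizontal distance between key_c and slot_4 below 0.01 m and contact force between the fingers and key_c above 0.3 N) or (horizontal distance between key_d and slot_4 below 0.01 m and contact force between the fingers and key_d above 0.3 N))), for 0.04 s.
5. the latched key is released (only after all four were tapped): all four keys stand up, within 1.5 mm (z of each of key_a, key_b, key_c, key_d in the frame of bank above 0.0525 m), for 0.2 s.
At the end, for the whole second after the job is handed in: All four keys stand fully up, within 1.5 mm, and are at rest (all of step 5 and linear speed of each of key_a, key_b, key_c, key_d below 0.01 m/s); the robot touches nothing.
It fails at once if a key is pushed more than 7.5 mm down while another key is still latched ((z of key_a in the frame of bank below 0.0465 m and z of any of key_b, key_c, key_d in the frame of bank below 0.0515 m) or (z of key_b in the frame of bank below 0.0465 m and z of any of key_a, key_c, key_d in the frame of bank below 0.0515 m) or (z of key_c in the frame of bank below 0.0465 m and z of any of key_a, key_b, key_d in the frame of bank below 0.0515 m) or (z of key_d in the frame of bank below 0.0465 m and z of any of key_a, key_b, key_c in the frame of bank below 0.0515 m)).
It fails at once if one of the loose things round the bank is moved by more than 15 mm or lifted (distance of any of hex_keys, sleeve_0, mag_tray, red_cap_0 from where it was at the start of the episode above 0.015 m).
It also fails if it takes over 45 s, if anything falls off the work surface, if the arm or the gripper's body presses on something with over 40 N, if the wrist force passes 120 N, or if a joint passes its speed limit or range.

### The arm

A 7-joint arm with a two-finger parallel gripper is mounted at the origin on a cart in front of the work surface, level with it; the furniture and walls round the work are solid. World frame = base frame: x ahead of the robot, y to its left, z up, the work surface at z = 0. Lengths are in mm, angles in rad, forces in N, time in s.
With the tool pointing down it reaches from about 400 to 850 mm from the base axis. Payload 10.4 kg.
Tool frame: the origin (TCP) lies between the finger pads; the fingertips stand manip.tips_ahead ahead of it and the grasp point (between the pads) lies 11 mm behind it (manip.tips_ahead is the distance from the TCP to the fingertips, in mm); x points along the fingers, y is the direction in which the jaws open and shut, and the axes are right-handed (so a half turn about x gives the same grasp; the last joint's range is limited). The gripper opens to 87 mm and grips with 3 to 60 N. Pads are 19 mm wide; open, the fingers measure 117 mm over their backs; the gripper's body (75 mm by 190 mm) begins 51 mm behind the grasp point.
Start: joints at [-1.245, 0.332, -0.065, 1.46, 0.022, 1.35, -0.088], TCP at [213.594, 587.391, 230.576] pointing down, gripper open.
Joint ranges: [-2.6, 2.6], [-0.5, 2.12], [-1.47, 1.34], [0.16, 2.42], [-1.27, 4.41], [0.06, 2.06], [-2.6, 2.6]. Speed limits (rad/s): [2.22, 2.22, 2.79, 2.79, 3.14, 3.14, 3.14].

### API

Orientations are given as [roll, pitch, yaw] about the fixed x, y, z axes, in that order (R = Rz(yaw) Ry(pitch) Rx(roll)).
In Python, from cell import manip gives the robot as it stands.
- The arm moves only by the tool arm_command, never from a script. Its argument "targets" is a list that holds one entry, the list of rows, each a list of 5 numbers: the closure, from 0 (fully open) to 1 (shut), then the shift along the tool's x, y, z as a fraction of full scale, then the turn about the tool's x as a fraction of full scale. A call has exactly 5 rows; each row shifts and turns the commanded pose from where the row before left it, along the tool's axes as they then stand; what a row does not reach is not made up. Full scale, the value 1, is 0.5 m for a shift and pi rad for a turn. A row lasts 1/12 s, in which the tool goes at most 41.7 mm and 7.16 degrees, less where a joint would pass 70% of its speed; a pose out of reach is approached as far as the arm can. A call with a number of a shift or a turn outside -1 to 1 is refused whole. A call with a gripper value outside its range is refused whole. The fingers move at their own pace and stop on an object; the grip force is fixed at half the most. Time passes only in rows, so rows that do not move let the fingers close, or fill a call up. It gives the time, the measured TCP pose, the force and the opening at its end, in the units of the state.
- manip.observe(): the state, without advancing time (a new reading comes with each control period).
- manip.grab_frame(name): name is "scene" or "top" or "wrist"; returns (picture, depth): 400x640x3 uint8, blue, green, red; 400x640 float32, mm along the optical axis (not along the pixel's ray), 0 where there is no reading.
- manip.camera_info(name): a dict with "mtx" (3x3 intrinsics, pixels), "R" (3x3) and "t" (3): a world point X has camera coordinates R X + t; the wrist camera has in their place "tool_from_camera" (4x4, takes a point from camera to tool coordinates, whose origin is the TCP and whose axes are the tool frame's). Camera axes: x right, y down, z forward; pixel columns grow to the right and rows downward; lengths in mm; the calibration is good to about 2 mm. The wrist camera is an equidistant fisheye: a pixel r from the principal point sees the ray r / f radians off the axis. A picture is of the moment at which its call begins: read the wrist's pose just before it. camera_info takes no time and is no camera call.
- manip.finish_job(): hands the job in, once; it reports no verdict.
Trained networks look in the newest picture that a camera, given by its name, has taken for a name from the list of things; names that differ only in an ending like _2 or _b are one class to them, and where a whole thing is asked for, a point or a joint stands for the part that bears it (a point fixed in the world has none). Each returns a list of dicts, best first, with "confidence" (0 to 1); they miss things now and then, are a little off and sometimes report something else, mostly with a low value. They report only what shows in the picture. A call takes as long as a camera call.
- manip.search_frame(camera, name): "uv" ([column, row] in pixels, amid what is visible of it).
- manip.cut_out(camera, name): "region" (400x640 bool, what is visible of it) and "uv" ([column, row] in pixels, amid what is visible of it).
The state is a dict: "clock": time; "joint_pos": joint angles; "dq": joint speeds; "tau": joint torques, N m; "tcp_pos": TCP position; "eef_rot": TCP orientation; "contact_force": force on the tool from outside, world axes, zero at the start; "wrist_torque": the same for the moment, N m; "opening": finger opening in mm.
Only numpy, scipy, OpenCV 4.12 (cv2) and the standard library are available. Lean on these libraries where they do the work, as an engineer would, in place of code of your own. Each camera call takes 0.05 s, during which the arm holds its last target. There are 200 camera calls.

## Working session

There is one attempt and no reset: what is moved stays moved. The work goes in short steps, Python scripts to look and compute and a tool call to move; the robot and the scene stay as the last step left them, time stands still between calls to the robot, and variables do not carry over. Pictures are saved under pics/ and viewed, about 8 in all and at most 12, crops included, and the job is handed in when it is done.

Besides the shell and the picture viewer there is one more tool, called after "Call:" by a JSON object that holds its "fn" and its "kwargs", one argument or row to a line. arm_command: Moves the arm, as the interface text tells. Its arguments: {"type":"object","properties":{"targets":{"type":"array"}},"required":["targets"]}

```bash
ls; mkdir -p pics; cat > h.py <<'E'
import numpy as np,cv2
from cell import manip
from scipy.spatial.transform import Rotation as Ro
def world(cam,uv,depth):
    c=manip.camera_info(cam);K=np.array(c["mtx"]);u,v=uv
    z=depth
    p=np.array([(u-K[0,2])/K[0,0]*z,(v-K[1,2])/K[1,1]*z,z])
    return np.array(c["R"]).T@(p-np.array(c["t"]).ravel())
E
python3 - <<'E'
from h import *
s=manip.observe();print(s,manip.tips_ahead)
print(Ro.from_euler('xyz',s["eef_rot"]).as_matrix().round(3))
for n in("top","scene"):
    im,d=manip.grab_frame(n);cv2.imwrite(f"pics/{n}0.png",im)
    for k in("key_a","bank","hex_keys","sleeve_0","mag_tray","red_cap_0"):
        for r in manip.cut_out(n,k)[:5]:
            m=r["region"];z=np.median(d[m&(d>0)])
            print(n,k,round(r["confidence"],2),np.round(r["uv"]),m.sum(),world(n,r["uv"],z).round(1))
E
```

```text
pics
{'clock': 0.0, 'joint_pos': array([-1.24458468,  0.33283578, -0.0646762 ,  1.46097117,  0.02162854,
        1.34985877, -0.08847869]), 'dq': array([ 2.93290283e-06,  3.71482136e-04, -8.58345857e-04, -1.32871071e-04,
        8.41577304e-06, -1.52109657e-03, -1.03675468e-04]), 'tau': array([-1.19335862e-03, -6.23240805e+01,  2.40275235e-02, -3.89913726e+01,
       -6.13514450e-02,  3.94493539e-02,  1.64404619e-04]), 'tcp_pos': array([213.51259645, 587.00081095, 229.76215138]), 'eef_rot': array([-1.49827079,  1.56941926, -1.84705574]), 'contact_force': array([-0.20003506, -0.27034071, -0.33200551]), 'wrist_torque': array([ 0.0282907 ,  0.00560876, -0.02956822]), 'opening': 87.06573625752304} 8.0
[[-0.     0.342  0.94 ]
 [-0.001  0.94  -0.342]
 [-1.    -0.001  0.   ]]
top key_a 0.68 [308. 204.] 169 [570.1 190.5  50.6]
top key_a 0.59 [358. 207.] 169 [561.7  81.3  54.2]
top key_a 0.46 [289. 204.] 193 [569.  232.8  53.2]
top bank 0.91 [324. 209.] 3109 [560.4 156.8  34.4]
top bank 0.73 [306. 149.] 1484 [707.5 198.5   7.5]
top hex_keys 0.67 [302. 252.] 505 [466.  205.4  19. ]
top sleeve_
[... 163 characters left out ...]
y 0.63 [321. 210.] 2971 [558.2 161.9  33.9]
top mag_tray 0.17 [358. 209.] 166 [557.9  81.5  53.6]
top red_cap_0 0.61 [349. 168.] 158 [662.8  97.8   5.5]
scene key_a 0.74 [288. 183.] 224 [568.9 225.6  42.4]
scene key_a 0.72 [327. 202.] 280 [564.5 128.6  47.1]
scene key_a 0.55 [348. 216.] 275 [560.3  77.2  46.8]
scene key_a 0.49 [308. 192.] 234 [568.6 176.9  44.1]
scene bank 0.66 [326. 223.] 3518 [541.4 107.8  27.2]
scene hex_keys 0.63 [254. 228.] 819 [460.  197.   14.9]
scene sleeve_0 0.77 [300. 249.] 344 [470.   99.8  19.6]
scene sleeve_0 0.26 [324. 222.] 3627 [539.8 112.4  27.8]
scene mag_tray 0.68 [347. 174.] 1336 [708.9 203.4   5.7]
scene red_cap_0 0.62 [376. 206.] 183 [658.5  92.4   8.8]
```

```bash
python3 - <<'E'
from h import *
im=cv2.imread("pics/top0.png")
cv2.imwrite("pics/v1.png",cv2.resize(im[120:270,250:400],None,fx=4,fy=4,interpolation=cv2.INTER_CUBIC))
_,d=manip.grab_frame("top")
m=((im.min(2)>150)&(d>0)).astype(np.uint8)
n,l,s,c=cv2.connectedComponentsWithStats(m)
for i in range(1,n):
    if 60<s[i,4]<600: print(s[i],c[i].round(1),world("top",c[i],np.median(d[l==i])).round(1))
E
```

```text
[600 100   8  12  73] [603.8 105.2] [ 806.6 -487.    30.6]
[546 143  42   7 284] [566.5 146. ] [ 640.9 -261.2  246.3]
[545 158  31  17 466] [559.5 166.1] [ 612.4 -261.9  220.2]
[585 171  32  32 484] [597.6 187.2] [ 554.3 -256.5  320.1]
[281 195  13  13 141] [287.2 201.1] [574.6 235.8  54.7]
[304 197  13  14 139] [310.  203.3] [570.7 186.1  50.7]
[326 199  14  13 148] [332.6 204.6] [567.5 136.8  54.7]
[350 201  12  12 142] [355.5 206.5] [563.5  87.1  54.7]
[552 209  27  18 329] [564.8 218.4] [ 524.3 -286.1  182.3]
[528 230  15  38 207] [534.3 252.3] [ 469.4 -316.1    6.7]
[157 267  34  21 164] [173.4 277.3] [407.8 490.7  14. ]
```

View pics/v1.png

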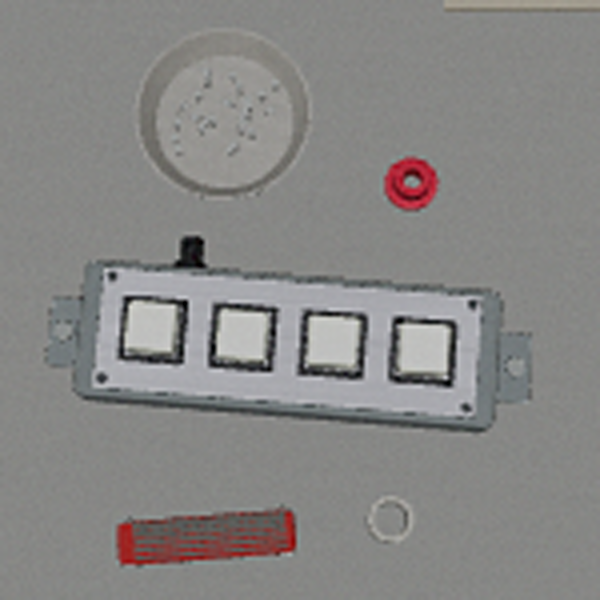

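The picture shows the four white keys at about pixels (287,201), (310,203), (333,205) and (356,207), with the hex keys and sleeve in front and the tray and cap behind. Spacing is 50 mm. Depth puts key 2 4 mm lower than the rest, which the taps should confirm.

Call:
{"fn": "arm_command", "kwargs": {
  "targets": [
    [[1,0,-0.026,0.06,0],[1,0,-0.026,0.06,0],[1,0,-0.026,0.06,0],[1,0,-0.026,0.06,0],[1,0,-0.026,0.06,0]]
  ]
}}

```text
clock: 1.17
tcp_pos: [333.3, 473.8, 230.7]
eef_rot: [1.515, 1.57, 1.166]
contact_force: [0.1, -0.3, -0.8]
opening: 61.6
```

Call:
{"fn": "arm_command", "kwargs": {
  "targets": [
    [[1,0,-0.027,0.06,0],[1,0,-0.027,0.06,0],[1,0,-0.027,0.06,0],[1,0,-0.027,0.06,0],[1,0,-0.027,0.06,0]]
  ]
}}

```text
clock: 1.58
tcp_pos: [451.2, 359.1, 230.8]
eef_rot: [1.37, 1.57, 1.021]
contact_force: [0.8, 0.4, 0.4]
opening: 28.0
```

Call:
{"fn": "arm_command", "kwargs": {
  "targets": [
    [[1,0,-0.027,0.06,0],[1,0,-0.027,0.06,0],[1,0,-0.027,0.06,0],[1,0,-0.027,0.06,0],[1,0,-0.027,0.06,0]]
  ]
}}

```text
clock: 2.0
tcp_pos: [569.2, 244.4, 230.8]
eef_rot: [1.026, 1.57, 0.678]
contact_force: [-0.1, 1.1, 0.2]
opening: 1.9
```

```bash
cat >> h.py <<'E'
P=np.array([[574.6,235.8],[570.7,186.1],[567.5,136.8],[563.5,87.1]])
def go(i,ztip):
    s=manip.observe();R=Ro.from_euler('xyz',s["eef_rot"]).as_matrix()
    d=np.array([*P[i],ztip+8.0])-s["tcp_pos"]
    print(s["clock"],s["tcp_pos"].round(1),s["contact_force"].round(2),s["opening"].round(1),"tip",(s["tcp_pos"][2]-8).round(2),"shift frac",(R.T@d/500).round(4),"yaw", R[:,1].round(3))
E
python3 -c "
from h import *
go(0,70)"
```

```text
Traceback (most recent call last):
  File "h.py", line 13, in go
    print(s["clock"],s["tcp_pos"].round(1),s["contact_force"].round(2),s["opening"].round(1),"tip",(s["tcp_pos"][2]-8).round(2),"shift frac",(R.T@d/500).round(4),"yaw", R[:,1].round(3))
                                                                       ^^^^^^^^^^^^^^^^^^
AttributeError: 'float' object has no attribute 'round'
```

Call:
{"fn": "arm_command", "kwargs": {
  "targets": [
    [[1,0,-0.012,0.016,0],[1,0.07,0,0,0],[1,0.07,0,0,0],[1,0.07,0,0,0],[1,0.07,0,0,0]]
  ]
}}

```text
clock: 2.42
tcp_pos: [573.4, 237.5, 89.3]
eef_rot: [1.196, 1.57, 0.847]
contact_force: [-0.2, 1.0, 0.6]
opening: 0.3
```

```bash
sed -i 's/s\["opening"\].round(1)/round(s["opening"],1)/' h.py
python3 -c "
from h import *
go(0,60)
im,d=manip.grab_frame('scene');cv2.imwrite('pics/v2.png',cv2.resize(im[120:270,230:430],None,fx=4,fy=4))"
```

```text
2.4167 [573.4 237.5  89.3] [-0.17  1.01  0.58] 0.3 tip 81.3 shift frac [ 0.0426 -0.0024  0.0033] yaw [0.342 0.94  0.001]
```

View pics/v2.png

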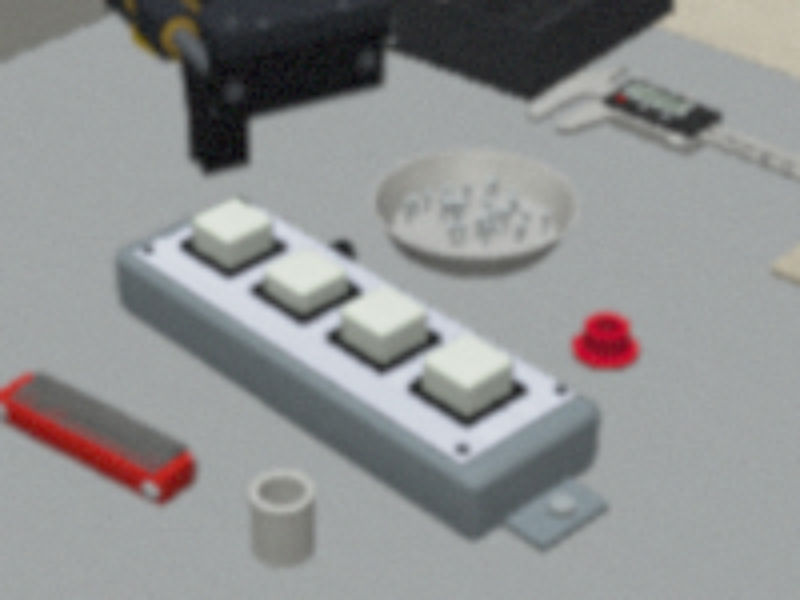

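The picture shows the fingertips at about crop (222,165), hovering above the first key at (232,225). Key 2 at (305,275) sits visibly lower than the others. Next I go down slowly.

Call:
{"fn": "arm_command", "kwargs": {
  "targets": [
    [[1,0.02,-0.002,0.003,0],[1,0.018,0,0,0],[1,0.006,0,0,0],[1,0,0,0,0],[1,0,0,0,0]]
  ]
}}

```text
clock: 2.88
tcp_pos: [575.5, 236.2, 70.0]
eef_rot: [0.882, 1.569, 0.533]
contact_force: [0.5, 0.6, 0.5]
opening: 0.4
```

```bash
python3 -c "
from h import *
go(0,53)"
```

```text
2.8833 [575.5 236.2  70. ] [0.54 0.63 0.48] 0.4 tip 62.05 shift frac [ 0.0181 -0.0015 -0.0014] yaw [0.342 0.94  0.002]
```

Call:
{"fn": "arm_command", "kwargs": {
  "targets": [
    [[1,0.006,-0.001,-0.001,0],[1,0.004,0,0,0],[1,0.003,0,0,0],[1,0.002,0,0,0],[1,0.001,0,0,0]]
  ]
}}

```text
clock: 3.3
tcp_pos: [574.2, 235.6, 60.8]
eef_rot: [1.067, 1.57, 0.718]
contact_force: [-1.5, -0.2, 3.9]
opening: 0.9
```

Call:
{"fn": "arm_command", "kwargs": {
  "targets": [
    [[1,0.001,0,0,0],[1,0.001,0,0,0],[1,0.001,0,0,0],[1,0,0,0,0],[1,0,0,0,0]]
  ]
}}

```text
clock: 3.72
tcp_pos: [574.2, 235.7, 59.2]
eef_rot: [1.07, 1.57, 0.722]
contact_force: [-0.4, 0.1, 4.1]
opening: 0.3
```

Key 1 gives (2.8 mm at about 4 N), so it is up. Key 2 next.

Call:
{"fn": "arm_command", "kwargs": {
  "targets": [
    [[1,-0.03,0,0,0],[1,0,0,0,0],[1,0,-0.048,0.0133,0],[1,0,-0.048,0.0133,0],[1,0,0,0,0]]
  ]
}}

```text
clock: 4.13
tcp_pos: [570.3, 179.7, 73.3]
eef_rot: [-1.362, 1.568, -1.716]
contact_force: [0.2, -1.6, -0.3]
opening: 0.6
```

Call:
{"fn": "arm_command", "kwargs": {
  "targets": [
    [[1,0.01,0,0,0],[1,0.008,0,0,0],[1,0.003,0,0,0],[1,0.002,0,0,0],[1,0,0,0,0]]
  ]
}}

```text
clock: 4.55
tcp_pos: [569.8, 186.6, 61.9]
eef_rot: [-2.684, 1.57, -3.031]
contact_force: [0.1, 0.3, 0.3]
opening: 0.4
```

```bash
python3 -c "
from h import *
go(1,50)"
```

```text
4.55 [569.8 186.6  61.9] [0.13 0.32 0.27] 0.4 tip 53.89 shift frac [ 0.0078 -0.0003  0.0021] yaw [ 0.341  0.94  -0.   ]
```

Call:
{"fn": "arm_command", "kwargs": {
  "targets": [
    [[1,0.002,0,0,0],[1,0.002,0,0,0],[1,0.001,0,0,0],[1,0,0,0,0],[1,0,0,0,0]]
  ]
}}

```text
clock: 4.97
tcp_pos: [570.2, 185.9, 60.1]
eef_rot: [1.334, 1.571, 0.986]
contact_force: [-0.5, 0.1, 0.4]
opening: 0.6
```

Call:
{"fn": "arm_command", "kwargs": {
  "targets": [
    [[1,0.001,0,0,0],[1,0.001,0,0,0],[1,0.001,0,0,0],[1,0,0,0,0],[1,0,0,0,0]]
  ]
}}

```text
clock: 5.38
tcp_pos: [570.1, 185.9, 58.6]
eef_rot: [1.661, 1.571, 1.312]
contact_force: [0.1, 0.1, 2.0]
opening: 0.5
```

Call:
{"fn": "arm_command", "kwargs": {
  "targets": [
    [[1,0.001,0,0,0],[1,0,0,0,0],[1,0,0,0,0],[1,0,0,0,0],[1,0,0,0,0]]
  ]
}}

```text
clock: 5.8
tcp_pos: [570.2, 185.9, 58.2]
eef_rot: [1.211, 1.571, 0.862]
contact_force: [-0.1, -0.2, 3.1]
opening: 0.4
```

Call:
{"fn": "arm_command", "kwargs": {
  "targets": [
    [[1,-0.03,0,0,0],[1,0,0,0,0],[1,0,-0.048,0.0133,0],[1,0,-0.048,0.0133,0],[1,0,0,0,0]]
  ]
}}

```text
clock: 6.22
tcp_pos: [566.4, 130.4, 72.6]
eef_rot: [-1.257, 1.568, -1.612]
contact_force: [0.9, -1.6, 0.0]
opening: 0.5
```

Call:
{"fn": "arm_command", "kwargs": {
  "targets": [
    [[1,0.006,0,0,0],[1,0.006,0,0,0],[1,0.002,0,0,0],[1,0.002,0,0,0],[1,0,0,0,0]]
  ]
}}

```text
clock: 6.63
tcp_pos: [566.0, 137.0, 64.5]
eef_rot: [-2.903, 1.57, 3.033]
contact_force: [0.5, 0.1, 1.3]
opening: 0.4
```

```bash
python3 -c "
from h import *
go(2,51.5)"
```

```text
6.6333 [566.  137.   64.5] [0.54 0.13 1.28] 0.4 tip 56.52 shift frac [0.01   0.0007 0.003 ] yaw [ 0.341  0.94  -0.   ]
```

Key 2 stayed firm at about 50 mm up to 3 N, so it is the latched one. Now keys 3 and 4.

Call:
{"fn": "arm_command", "kwargs": {
  "targets": [
    [[1,0.004,0,0.002,0],[1,0.002,0,0,0],[1,0.002,0,0,0],[1,0.001,0,0,0],[1,0,0,0,0]]
  ]
}}

```text
clock: 7.05
tcp_pos: [567.4, 136.3, 60.8]
eef_rot: [1.159, 1.57, 0.811]
contact_force: [-0.4, 1.0, 3.3]
opening: 0.1
```

Call:
{"fn": "arm_command", "kwargs": {
  "targets": [
    [[1,0.001,0,0,0],[1,0.001,0,0,0],[1,0,0,0,0],[1,0,0,0,0],[1,0,0,0,0]]
  ]
}}

```text
clock: 7.47
tcp_pos: [567.4, 136.2, 59.8]
eef_rot: [1.119, 1.57, 0.77]
contact_force: [-0.0, 3.0, 3.9]
opening: 0.3
```

Call:
{"fn": "arm_command", "kwargs": {
  "targets": [
    [[1,-0.03,0,0,0],[1,0,0,0,0],[1,0,-0.048,0.0133,0],[1,0,-0.048,0.0133,0],[1,0,0,0,0]]
  ]
}}

```text
clock: 7.88
tcp_pos: [562.7, 79.8, 73.8]
eef_rot: [-1.559, 1.567, -1.914]
contact_force: [0.7, -1.3, -0.6]
opening: 0.3
```

Call:
{"fn": "arm_command", "kwargs": {
  "targets": [
    [[1,0.01,0,0.002,0],[1,0.008,0,0,0],[1,0.004,0,0,0],[1,0.002,0,0,0],[1,0,0,0,0]]
  ]
}}

```text
clock: 8.3
tcp_pos: [563.7, 86.5, 62.0]
eef_rot: [-2.753, 1.57, -3.101]
contact_force: [-1.8, 1.2, 1.7]
opening: 0.6
```

Call:
{"fn": "arm_command", "kwargs": {
  "targets": [
    [[1,0.002,0,0,0],[1,0.002,0,0,0],[1,0.001,0,0,0],[1,0,0,0,0],[1,0,0,0,0]]
  ]
}}

```text
clock: 8.72
tcp_pos: [564.3, 86.3, 60.2]
eef_rot: [1.493, 1.57, 1.144]
contact_force: [-2.5, 2.0, 3.6]
opening: 0.6
```

```bash
python3 -c "
from h import *
go(3,51.5)"
```

```text
8.7167 [564.3  86.3  60.2] [-2.46  2.02  3.57] 0.6 tip 52.21 shift frac [ 0.0014  0.0009 -0.002 ] yaw [0.341 0.94  0.001]
```

Key 4 gives too. Back to key 2 to press it fully.

Call:
{"fn": "arm_command", "kwargs": {
  "targets": [
    [[1,-0.03,0,0,0],[1,0,0,0,0],[1,0,0.064,-0.0187,0],[1,0,0.064,-0.0187,0],[1,0,0.064,-0.0187,0]]
  ]
}}

```text
clock: 9.13
tcp_pos: [571.1, 186.2, 74.9]
eef_rot: [0.44, 1.57, 0.089]
contact_force: [0.8, 0.7, -0.1]
opening: 1.0
```

Call:
{"fn": "arm_command", "kwargs": {
  "targets": [
    [[1,0,0,0,0],[1,0,0,0,0],[1,0.008,0,0,0],[1,0.008,0,0,0],[1,0,0,0,0]]
  ]
}}

```text
clock: 9.55
tcp_pos: [570.3, 183.8, 65.9]
eef_rot: [-2.056, 1.569, -2.407]
contact_force: [-0.4, 0.6, -0.4]
opening: 0.2
```

```bash
python3 -c "
from h import *
go(1,45)"
```

```text
9.55 [570.3 183.8  65.9] [-0.37  0.65 -0.42] 0.2 tip 57.86 shift frac [ 0.0257  0.0046 -0.0008] yaw [ 0.344  0.939 -0.001]
```

Call:
{"fn": "arm_command", "kwargs": {
  "targets": [
    [[1,0.008,0.003,0,0],[1,0.005,0,0,0],[1,0.004,0,0,0],[1,0.004,0,0,0],[1,0.003,0,0,0]]
  ]
}}

```text
clock: 9.97
tcp_pos: [571.1, 186.8, 55.1]
eef_rot: [-2.179, 1.571, -2.528]
contact_force: [-2.0, -2.2, 5.9]
opening: 0.4
```

Call:
{"fn": "arm_command", "kwargs": {
  "targets": [
    [[1,0.003,0,0,0],[1,0.002,0,0,0],[1,0.001,0,0,0],[1,0,0,0,0],[1,0,0,0,0]]
  ]
}}

```text
clock: 10.38
tcp_pos: [571.2, 186.8, 53.4]
eef_rot: [2.152, 1.571, 1.803]
contact_force: [-7.5, -3.6, 15.8]
opening: 0.2
```

At 15.8 N with the tip at 45.4 mm, the key is on its stop. Lift and check.

Call:
{"fn": "arm_command", "kwargs": {
  "targets": [
    [[1,-0.01,0,0,0],[1,-0.02,0,0,0],[1,-0.04,0,0,0],[1,-0.07,0,0,0],[1,-0.07,0,0,0]]
  ]
}}

```text
clock: 10.8
tcp_pos: [570.4, 186.8, 157.6]
eef_rot: [-2.37, 1.569, -2.718]
contact_force: [0.9, 0.8, 0.5]
opening: 0.7
```

Call:
{"fn": "arm_command", "kwargs": {
  "targets": [
    [[1,-0.02,0.05,-0.05,0],[1,0,0.05,-0.05,0],[1,0,0.05,-0.05,0],[1,0,0.05,-0.05,0],[1,0,0,0,0]]
  ]
}}

```text
clock: 11.22
tcp_pos: [506.7, 323.6, 167.2]
eef_rot: [2.357, 1.566, 2.018]
contact_force: [-0.7, 1.5, -0.1]
opening: 0.6
```

```bash
python3 - <<'E'
from h import *
go(1,150)
im,d=manip.grab_frame("top")
for p in [(287,201),(310,203),(333,205),(356,207)]:
    print(p,world("top",p,np.median(d[p[1]-4:p[1]+5,p[0]-4:p[0]+5])).round(1))
im,_=manip.grab_frame('scene');cv2.imwrite('pics/v3.png',cv2.resize(im[120:270,230:430],None,fx=4,fy=4))
E
```

```text
11.2167 [506.7 323.6 167.2] [-0.68  1.46 -0.12] 0.6 tip 159.24 shift frac [ 0.0171 -0.2168  0.2123] yaw [0.332 0.943 0.003]
(287, 201) [574.9 236.2  54.7]
(310, 203) [570.8 186.   54.5]
(333, 205) [566.6 135.8  54.9]
(356, 207) [562.5  85.9  54.7]
```

View pics/v3.png

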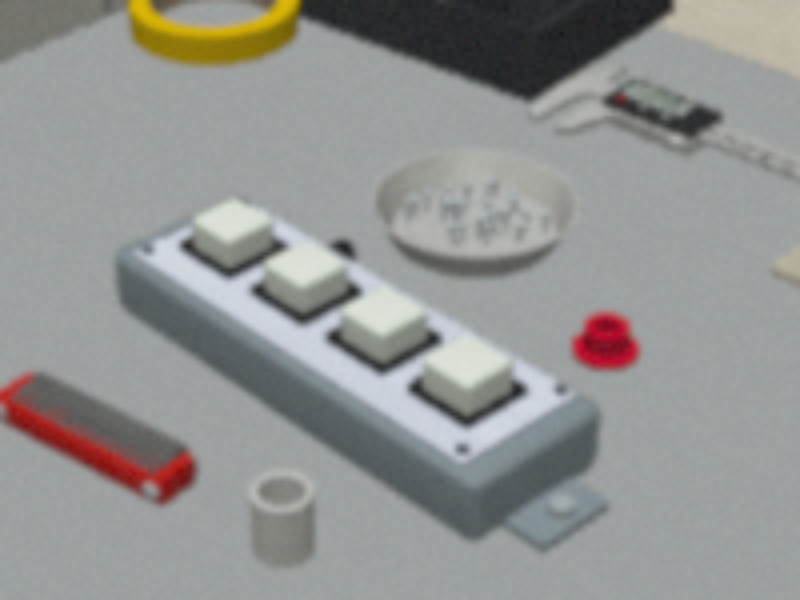

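The picture shows all four keys at equal height, with key 2 now up at crop (305,270). The bystanders are where they were and the arm is clear. Handing in.

```bash
python3 -c "
from h import *
print(manip.finish_job())"
```

```text
the job is handed in; nothing more can be done
None
```

The second key from the left was the latched one; I released it, and all four keys now stand up. The job is handed in, at about 11 s of robot time.

- **Taps, left to right:** keys 1, 3 and 4 gave about 2–3 mm at 3.5–4 N. Key 2 stayed firm at about 50 mm up to 3 N, which agreed with the depth picture taken beforehand.
- **Release:** I pressed key 2 to its stop, with the fingertip at 45.4 mm and 15.8 N, then lifted away.
- **Last checks:** the top camera's depth puts all four keys at 54.5–54.9 mm. In the last picture the loose things had not moved and the arm was clear. No check failed or disagreed, and handing in reports no verdict.

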